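# Swing the mallet hook to its stop and hang up the mallet

## Task

First turn the swivel fork on the steel stand anticlockwise (seen from above) until it rests firmly against its rubber stop, facing the robot's side, with the mallet still in its block. Then take the wooden mallet out of its block and hang it on the fork, handle down between the two prongs and head resting level on both, and let go. Be gentle with the stand (hand pressure, never more than 18 N) and leave everything else where it stands.

Things in the scene. Friction and masses are not known exactly. Their poses are not given: they have to be found in the camera images.
- stand: Fixed steel stand: square plate 130 x 130 x 14 mm and an upright post 20 mm thick that carries the swivel fork. Origin under the centre of the plate, on the post's axis, z up. Beneath the fork is free space down to the plate.
- pivot (a point): Point on the post's axis at the height of the prongs' centre line, 155 mm up. Round hub here, 36 mm across, top 161 mm up. From it two parallel level prongs, round bars 8 mm thick, centre lines 44 mm apart (36 mm clear gap), upper side 159 mm up, ending 107 mm from the axis in upturned tips whose tops stand 168 mm up.
- front (a point): Point fixed to the stand, 62 mm from the pivot along the stand's -x, 159 mm up: about where the mallet hangs. At its stop the fork points roughly this way, but the ring with the stop is clamped on by hand up to 0.3 rad off to either side; the true direction shows only by feel or by eye. The stop is rubber: pushed sideways 75 mm from the axis it gives 1 mm per 4.4 N, and springs back.
- swivel (a joint): Turn of the fork about the post, rad, growing anticlockwise from above: 0 = parked end, 1.6 = against the stop. It points (1.542 + this value + the ring's unknown offset, up to 0.3 either way) rad anticlockwise from the stand's x axis. Stiff: 0.3 N m of friction, some 4 N of push at 75 mm from the axis; stays where left.
- mallet: Wooden mallet, 0.13 to 0.23 kg, upright in its block. Flat-sided head 32 mm (its x) by 100 mm (its y) by 44 mm tall, round handle 16 mm thick reaching 95 mm down from the head. Origin at the middle of the head's underside, where the handle enters; the head lies from z 0 to 44 mm. Hung, its head lies across both prongs, between the hub and the upturned tips, underside at about 159 mm.
- block: Fixed dark wooden block, 70 x 110 x 100 mm tall, with one upright through hole 26 mm wide in its centre that holds the mallet's handle; the head rests on its top. Origin at the centre of its underside.
- punchblock: Fixed low wooden block, 70 x 110 x 60 mm tall, holding the two steel punches. It and the mallet's block may change places.
- jar: lidded glass jar, 72 mm across, 100 mm tall; origin at the centre of its underside. Bystander.
- driver: screwdriver lying on the table, handle to its own -x. Bystander.
- dish: small glass dish, 70 mm across, 30 mm tall; origin at the centre of its underside. Bystander.
- punch0: steel ball-headed punch standing in the low block; shaft 12 mm, 101 mm long, origin at its foot, 15 mm above the table. Bystander.
- punch1: the same with a slightly smaller ball. Bystander.
Not all that is in view belongs to the job. Leave any red or yellow look-alike of the stand alone. There is more than one size of the mallet; the one meant has the size given above.

How it is judged:
By the outcome, as a careful person would: the job done as asked, in the order asked, and still so for the second after the job is handed in, with the robot touching nothing.
It also fails if it takes over 72 s, if anything falls off the work surface, if the arm or the gripper's body presses on something with over 40 N, if the wrist force passes 120 N, or if a joint passes its speed limit or range.

## Robot

A 6-joint arm with a two-finger parallel gripper is mounted at the origin on the work surface. World frame = base frame: x ahead of the robot, y to its left, z up, the work surface at z = 0. Lengths are in mm, angles in rad, forces in N, time in s.
With the tool pointing down it reaches from about 350 to 975 mm from the base axis. Payload 7.1 kg.
Tool frame: the origin (TCP) lies on the front face of the gripper's body, between the roots of the fingers; the fingertips stand 80 mm ahead of it and the grasp point (between the pads) lies 61 mm ahead of it (env.tips_ahead is the distance from the TCP to the fingertips, in mm); z points along the fingers, y is the line along which they close (so a half turn about z gives the same grasp; the last joint's range is limited). The gripper opens to 88 mm and grips with 3 to 60 N. Pads are 20 mm wide; open, the fingers measure 115 mm over their backs; the gripper's body (75 mm by 178 mm) begins 61 mm behind the grasp point.
Start: joints at [-1.268, 0.423, 1.63, -0, 1.089, -0.019], TCP at [197.689, -592.895, 302.675] pointing down, gripper open.
Joint ranges: [-3, 3], [-0.9, 2.11], [0.09, 2.58], [-1.31, 4.45], [0.11, 2.69], [-2.54, 2.54]. Speed limits (rad/s): [2.39, 2.39, 3.01, 3.14, 3.14, 3.14].

## Interface

Orientations are given as a unit quaternion [x, y, z, w].
In Python, from station import env, set_gripper, viewer, workorder gives the robot as it stands. Calls block until the motion is done:
- env.reach(position, orientation): joint-space move of the TCP to a pose.
- env.move_l(position, rot=None, rate=150, f_stop=None): straight line of the TCP; rot=None keeps the orientation; rate is the mean speed in mm/s. With f_stop (N) it stops when the force on the tool has changed by that much, and returns True; else False.
- env.move_joints(angles): joint-space move.
- set_gripper(opening): finger opening in mm; the grip force is fixed at half the most; returns when the fingers have stopped.
- env.hold(seconds).
- env.ik(position, orientation): joint angles nearest the present ones, or None.
- env.read_state(): the state.
- viewer.camera(name): name is "scene" or "top" or "wrist"; returns the picture (420x560x3 uint8, blue, green, red); there is no depth.
- viewer.camera_params(name): a dict with "fx", "fy", "cx", "cy" (pixels), "pose" (4x4, takes a point from camera to world coordinates); the wrist camera has in their place "tool_from_camera" (4x4, takes a point from camera to tool coordinates, whose origin is the TCP and whose axes are the flange's). Camera axes: x right, y up, looking along -z (the intrinsics and any distortion apply to the point x, -y, -z); pixel columns grow to the right and rows downward; lengths in mm; the calibration is good to about 2 mm. A picture is of the moment at which its call begins: read the wrist's pose just before it. camera_params takes no time and is no camera call.
A pose or a line that the arm cannot do raises env.IKError and nothing moves.
- workorder.sign_off(): hands the job in; it is judged then, once.
The state is a dict: "time_s": time; "qpos": joint angles; "dq": joint speeds; "tau": joint torques, N m; "tool_pos": TCP position; "orientation": TCP orientation; "force": force on the tool from outside, world axes, zero at the start; "wrist_torque": the same for the moment, N m; "width": finger opening in mm; "grip_force": force on a finger pad.
Only numpy, scipy, OpenCV 4.12 (cv2) and the standard library are available. Lean on these libraries where they do the work, as an engineer would, in place of code of your own. Each camera call takes 0.05 s, during which the arm holds its last target. There are 200 camera calls.

## Working session

There is one attempt and no reset: what is moved stays moved. The work goes in short steps, each a Python script; the robot and the scene stay as the last script left them, time stands still between calls to the robot, and variables do not carry over. Pictures are saved under pics/ and viewed, at most 10 in all, crops included, and the job is handed in when it is done.

```bash
ls; mkdir -p pics; python3 - <<'E'
from station import env, viewer
import cv2, numpy as np
np.set_printoptions(precision=4,suppress=True)
for n in ("scene","top"):
    cv2.imwrite(f"pics/{n}0.png",viewer.camera(n))
for n in ("scene","top","wrist"): print(n,viewer.camera_params(n))
s=env.read_state();print(s['time_s'],s['orientation'],s['force'])
E
```

```text
pics
scene {'fx': 402.4631893635335, 'fy': 402.4631893635335, 'cx': 284.51077640072697, 'cy': 209.37151310284074, 'pose': array([[ -0.8323,  -0.3058,   0.4623, 944.6801],
       [  0.5541,  -0.4807,   0.6796, 584.1735],
       [  0.0144,   0.8218,   0.5695, 671.588 ],
       [  0.    ,   0.    ,   0.    ,   1.    ]])}
top {'fx': 459.3955785398709, 'fy': 459.3955785398709, 'cx': 273.2160037447383, 'cy': 201.0295948822441, 'pose': array([[   0.0131,    0.992 ,   -0.1252,  377.4209],
       [  -0.9999,    0.0125,   -0.0058,  -33.2426],
       [  -0.0041,    0.1253,    0.9921, 1105.2166],
       [   0.    ,    0.    ,    0.    ,    1.    ]])}
wrist {'fx': 321.9406825040799, 'fy': 321.9406825040799, 'cx': 279.62518288942067, 'cy': 210.87958414557056, 'tool_from_camera': array([[ -0.0001,   0.9536,   0.3011,  82.9702],
       [  1.    ,  -0.0001,   0.0008,   0.9643],
       [  0.0008,   0.3011,  -0.9536, -81.1801],
       [  0.    ,   0.    ,   0.    ,   1.    ]])}
0.1 [ 0.9871  0.1602 -0.0001 -0.0007] [-0.8591 -0.4451  0.5911]
```

View pics/top0.png

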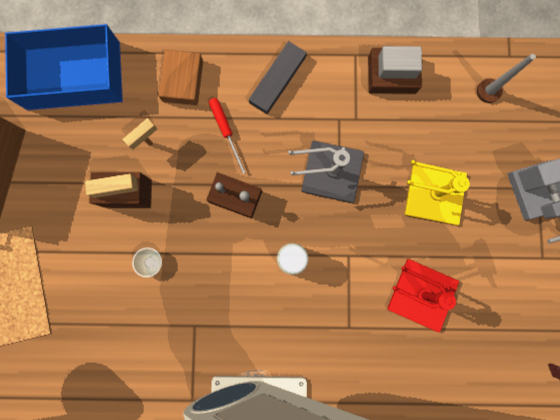

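View pics/scene0.png

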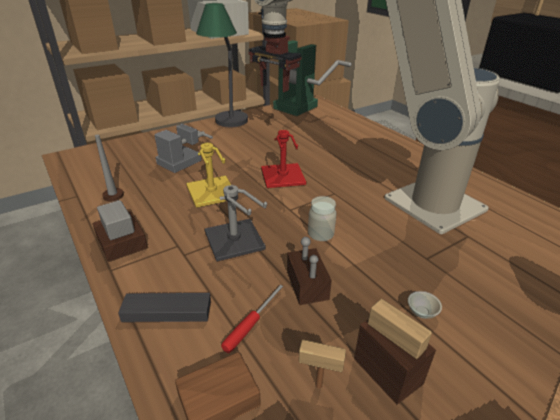

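Top view shows:
- The steel stand's plate is at about (335,170), hub (342,158), prongs pointing left to (291,152) and (293,173). The yellow (437,192) and red (425,295) stands are look-alikes.
- There are two wooden mallets: a large one in a dark block at (113,187) and a small one at (139,132). The large head is about 50 px, which is roughly 100 mm, so it fits the description. I'll confirm that in a crop.

```bash
python3 - <<'E'
import cv2, numpy as np
t=cv2.imread("pics/top0.png"); 
a=cv2.resize(t[130:210,285:375],None,fx=5,fy=5,interpolation=cv2.INTER_CUBIC)
b=cv2.resize(t[110:210,80:160],None,fx=4,fy=4,interpolation=cv2.INTER_CUBIC)
c=np.zeros((400,770,3),np.uint8);c[:400,:450]=a;c[:400,450:770]=b
cv2.imwrite("pics/crop1.png",c)
E
```

```text
(no output)
```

View pics/crop1.png

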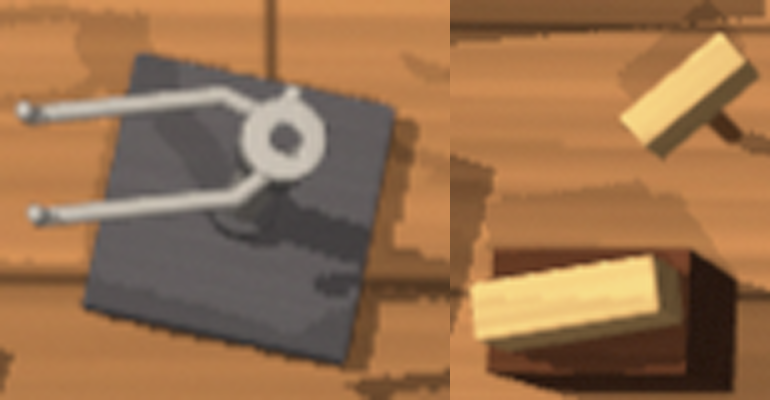

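The crop confirms it: the large mallet's head top runs (85,181) to (131,174) in full-image pixels and it sits in the dark block. The small one at (139,132) is on a thin peg. Next I convert these to positions.

```bash
cat > h.py <<'E'
import numpy as np, cv2
from scipy.spatial.transform import Rotation as R
from station import env, set_gripper, viewer, workorder
np.set_printoptions(precision=3,suppress=True)
def campose(name):
    P=viewer.camera_params(name)
    if 'pose' in P: return P,P['pose']
    s=env.read_state(); T=np.eye(4); T[:3,:3]=R.from_quat(s['orientation']).as_matrix(); T[:3,3]=s['tool_pos']
    return P,T@P['tool_from_camera']
def px2w(name,uv,z,cp=None):
    P,T=cp or campose(name); uv=np.atleast_2d(uv)
    d=np.c_[(uv[:,0]-P['cx'])/P['fx'],-(uv[:,1]-P['cy'])/P['fy'],-np.ones(len(uv))]@T[:3,:3].T
    return T[:3,3]+d*((z-T[2,3])/d[:,2])[:,None]
def w2px(name,p,cp=None):
    P,T=cp or campose(name); q=(np.atleast_2d(p)-T[:3,3])@T[:3,:3]
    return np.c_[P['cx']-P['fx']*q[:,0]/q[:,2],P['cy']+P['fy']*q[:,1]/q[:,2]]
def down(a):  # tool pointing down, tool y (closing line) at world angle a
    y=np.array([np.cos(a),np.sin(a),0]); z=np.array([0,0,-1.]); x=np.cross(y,z)
    return R.from_matrix(np.c_[x,y,z]).as_quat()
def st(m=''):
    s=env.read_state(); print(m,round(s['time_s'],2),s['tool_pos'],'F',s['force'],'w',round(s['width'],1),'g',s['grip_force']); return s
E
python3 - <<'E'
from h import *
A=lambda l:np.array(l)/5+[285,130]
B=lambda l:(np.array(l)-[450,0])/4+[80,110]
pl=px2w('top',A([(137,55),(393,105),(345,365),(85,305)]),14);print(pl,pl.mean(0))
print([np.linalg.norm(pl[i]-pl[i-1]) for i in range(4)])
e=(pl[0]-pl[3])+(pl[1]-pl[2]);print('edge up ang',np.arctan2(e[1],e[0]))
print('hub',px2w('top',A([(285,138)]),161))
print('tips',px2w('top',A([(28,112),(38,214)]),168))
hd=px2w('top',B([(471,285),(655,255),(660,310),(477,343)]),144);print(hd,hd.mean(0))
print([np.linalg.norm(hd[i]-hd[i-1]) for i in range(4)])
e=hd[0]-hd[1]+hd[3]-hd[2];print('mallet y ang',np.arctan2(e[1],e[0]))
bl=px2w('top',B([(493,250),(692,250),(687,375),(489,373)]),100);print(bl.mean(0),[np.linalg.norm(bl[i]-bl[i-1]) for i in range(4)])
E
```

```text
[[ 663.571 -120.322   14.   ]
 [ 640.21  -244.52    14.   ]
 [ 512.828 -220.127   14.   ]
 [ 540.272  -95.674   14.   ]] [ 589.22 -170.16   14.  ]
[np.float64(125.73815380429104), np.float64(126.37595937774009), np.float64(129.69571139197444), np.float64(127.44294118108223)]
edge up ang -0.19319036888746588
hub [[ 590.122 -170.676  161.   ]]
tips [[598.292 -62.684 168.   ]
 [555.162 -67.19  168.   ]]
[[536.035 372.134 144.   ]
 [553.415 275.142 144.   ]
 [523.867 270.952 144.   ]
 [505.007 366.95  144.   ]] [529.581 321.294 144.   ]
[np.float64(31.457297833678336), np.float64(98.53706136050464), np.float64(29.843410962003333), np.float64(97.83265876238117)]
mallet y ang 1.7564195800234357
[529.115 323.536 100.   ] [np.float64(68.98339645563728), np.float64(110.91298142391727), np.float64(70.05201461978014), np.float64(109.46987696930898)]
```

```bash
cat > push.py <<'E'
from h import *
H=np.array([590,-170.5]); Z=225
def pose(phi,lat=-36,z=Z,s=0):
    c,n=np.cos(phi),np.sin(phi)
    return np.array([*(H+[75*c-lat*n,75*n+lat*c]),z]), down(phi+s)
E
python3 - <<'E'
from push import *
for s in (0,np.pi):
    print(s,[ (None if (q:=env.ik(*pose(f,s=s))) is None else np.round(q,2)[[0,5]]) for f in (1.4,1.7,2.2,2.7,3.2)])
E
```

```text
0 [array([-0.18, -1.58]), array([-0.17, -1.87]), array([-0.17, -2.37]), None, None]
3.141592653589793 [array([-0.18,  1.56]), array([-0.17,  1.28]), array([-0.17,  0.77]), array([-0.22,  0.23]), array([-0.29, -0.35])]
```

```bash
python3 - <<'E'
from push import *
s=np.pi
set_gripper(0)
f=1.40
env.reach(*pose(f,z=300,s=s)); p,o=pose(f,s=s); env.move_l(p,o,rate=120); 
env.hold(.2); F0=np.array(st('start')['force'])
hit=False
while f<3.35:
    f+=0.07
    p,o=pose(f,s=s)
    hit=env.move_l(p,o,rate=35 if f<2.5 else 20,f_stop=7)
    F=np.array(env.read_state()['force'])-F0
    ft=F[:2]@[np.sin(f),-np.cos(f)]
    print(round(f,2),hit,'ft',round(ft,1),F)
    if hit or ft>9: break
st('end')
E
```

```text
start 4.77 [ 638.655 -102.803  225.971] F [1.233 0.777 0.165] w 0.3 g 0.0
1.47 False ft -0.7 [-0.806 -1.04  -0.487]
1.54 False ft -1.2 [-1.163 -0.272 -0.493]
1.61 False ft -2.0 [-1.923 -1.184  0.269]
1.68 False ft 1.5 [ 1.692 -2.029  0.145]
1.75 False ft 2.2 [ 2.631 -1.963  0.031]
1.82 False ft 1.1 [ 1.858 -2.837 -0.106]
1.89 False ft 0.7 [ 1.752 -3.227  1.326]
1.96 False ft 1.6 [ 2.604 -2.239  1.178]
2.03 False ft 1.1 [ 1.614 -0.832 -0.743]
2.1 False ft 0.8 [ 1.49  -0.901 -0.36 ]
2.17 False ft 1.5 [ 1.994 -0.18  -0.423]
2.24 False ft 1.1 [ 1.692 -0.316  0.047]
2.31 False ft 1.7 [2.012 0.351 0.515]
2.38 False ft 1.6 [1.1   1.125 0.258]
2.45 False ft 1.1 [ 1.127  0.479 -0.078]
2.52 False ft 1.1 [1.642 0.147 0.005]
2.59 False ft 1.5 [ 1.91   0.607 -0.65 ]
2.66 False ft 1.8 [ 2.883  0.482 -0.046]
2.73 False ft 1.7 [ 0.844  1.46  -0.216]
2.8 False ft 2.0 [0.989 1.808 0.635]
2.87 False ft 6.0 [3.384 5.255 0.161]
2.94 True ft 9.7 [ 2.9    9.318 -0.343]
end 12.46 [ 525.937 -116.993  225.122] F [ 4.134 10.096 -0.178] w 0.6 g 5.093553699553013
```

```bash
python3 - <<'E'
from push import *
import pickle
t=np.array([-.25,-.97,0])
p=np.array(env.read_state()['tool_pos'])
h=env.move_l(p+1.0*t,rate=8,f_stop=5); env.hold(.3); s=st(f'push {h}')
p=np.array(s['tool_pos']); env.move_l(p-22*t,rate=80); env.hold(.1); st('off')
p=p-22*t; p[2]=300; env.move_l(p,rate=200)
o=down(2.89+np.pi); x=R.from_quat(o).as_matrix()[:,0]; print('toolx',x)
c=np.array([*(H+55*np.array([np.cos(2.89),np.sin(2.89)])),0])
env.reach([*(c-50*x)[:2],360],o)
cp=campose('wrist'); w=viewer.camera('wrist'); T=viewer.camera('top'); pickle.dump((cp,w,T),open('v1.pkl','wb'))
cv2.imwrite('pics/w1.png',w); st()
E
```

```text
push False 13.01 [ 525.956 -116.832  225.085] F [4.58 9.32 0.3 ] w 0.3 g 4.897035174071789
off 13.55 [531.168 -95.561 224.93 ] F [0.558 0.262 0.388] w 0.5 g 0.0
toolx [0.249 0.969 0.   ]
 14.74 [ 523.616 -204.039  358.089] F [-0.282 -0.031 -1.126] w 0.5 g 0.0
```

View pics/w1.png

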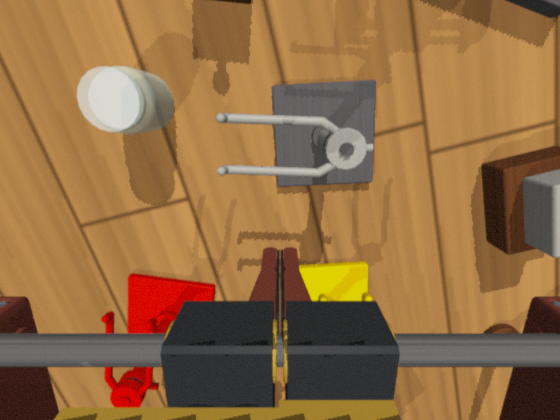

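The wrist view shows the steel fork with tips at (222,118) and (223,171) and hub (347,149), pointing towards the robot. About 10 N was measured against the stop.

```bash
python3 - <<'E'
from h import *
import pickle
cp,w,T=pickle.load(open('v1.pkl','rb'))
hub=px2w('',[(347,149)],161,cp)[0]; t=px2w('',[(222,118),(223,171)],168,cp)
pl=px2w('',[(273,86),(375,80),(375,183),(278,185)],14,cp)
print(hub,t,np.linalg.norm(t[0]-t[1]),'plate',pl.mean(0))
d=t.mean(0)-hub; n=t[0]-t[1]; print('dir',np.arctan2(d[1],d[0]),np.arctan2(n[1],n[0]),np.hypot(*d[:2]))
p=px2w('',[(240,118),(310,121),(240,171),(310,172)],159,cp);e=p[0]-p[1]+p[2]-p[3];print('prongs',np.arctan2(e[1],e[0]),p.mean(0))
tt=px2w('top',w2px('top',[hub]),161)
c=cv2.resize(T[130:230,290:390],None,fx=6,fy=6,interpolation=cv2.INTER_CUBIC);cv2.imwrite('pics/t2.png',c)
E
```

```text
[ 591.563 -170.948  161.   ] [[ 496.994 -120.018  168.   ]
 [ 484.704 -161.636  168.   ]] 43.39485973562148 plate [ 592.335 -171.275   14.   ]
dir 2.8509878968762363 1.2836487794429625 105.12132997711983
prongs 2.8612822772413664 [ 532.52 -153.41  159.  ]
```

View pics/t2.png

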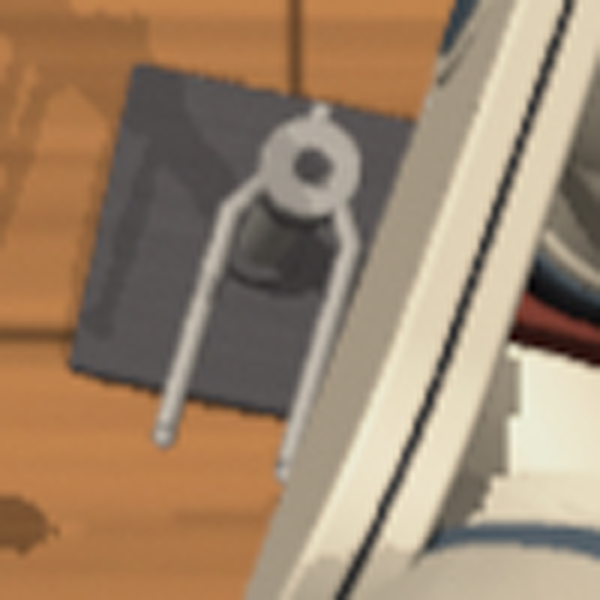

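Top view agrees: hub at (310,165) and tips at (163,437) and (284,470) in the crop. The fork is at its stop, direction ≈2.856 rad. Next I take a near look at the mallet.

```bash
python3 - <<'E'
from h import *
import pickle
tp=px2w('top',[(317.2,202.8),(337.3,208.3)],168);hb=px2w('top',[(290+310/6,130+165/6)],161)[0]
d=tp.mean(0)-hb;print('top fork',hb,tp.mean(0),np.arctan2(d[1],d[0]))
G=np.array([529.5,322,0])
for a in (.186,.186+np.pi,2.856,2.856-np.pi):
    q=env.ik([*( G[:2] if abs(np.sin(a-.186))<.01 else (531.5,-153.4)),260],down(a)); print(a,None if q is None else q[5])
a=.186; o=down(a) 
x=R.from_quat(o).as_matrix()[:,0]
q=env.ik([*(G-50*x)[:2],330],o)
if q is None: a+=np.pi;o=down(a);x=-x
env.reach([*(G-50*x)[:2],330],o); env.hold(.2)
cp=campose('wrist'); w=viewer.camera('wrist'); pickle.dump((cp,w),open('v2.pkl','wb'))
cv2.imwrite('pics/w2.png',w); st(str(a))
E
```

```text
top fork [ 590.327 -169.979  161.   ] [ 487.755 -138.821  168.   ] 2.846680318096155
0.186 0.3411659738045456
3.327592653589793 None
2.856 None
-0.28559265358979324 -0.016901789296770886
0.186 16.74 [539.086 272.13  330.086] F [-0.306  0.708 -0.092] w 0.4 g 0.0
```

View pics/w2.png

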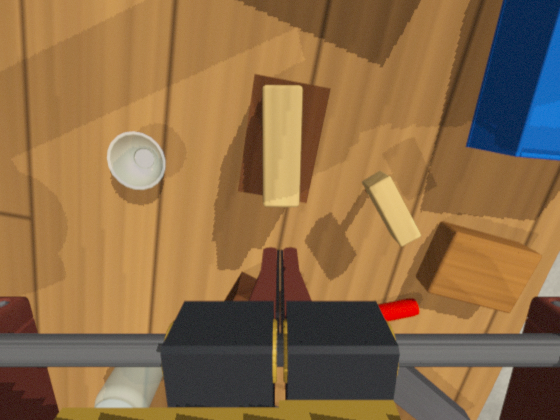

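The wrist view shows the 100 mm mallet head with corners (264,86), (302,86), (300,205) and (263,205), lying square to the gripper. The small mallet is off to the right at (393,208).

```bash
python3 - <<'E'
from h import *
import pickle
cp,w=pickle.load(open('v2.pkl','rb'))
m=px2w('',[(264,86),(302,86),(300,205),(263,205)],144,cp)
c=m.mean(0); e=m[0]-m[3]+m[1]-m[2]; ang=np.arctan2(e[1],e[0])
print(c,ang,[np.linalg.norm(m[i]-m[i-1]) for i in range(4)])
a=ang-np.pi/2
C=(c[:2]*2+np.array([529.6,321.3]))/3
o=down(a); print(C,a)
set_gripper(70)
env.reach([*C,260],o)
hit=env.move_l([*C,190],o,rate=80,f_stop=8); env.hold(.2); F0=np.array(st(f'at {hit}')['force'])
if not hit:
    set_gripper(10); env.hold(.2); s=st('grip'); print(np.array(s['force'])-F0)
    if s['width']>20: 
        env.move_l([*np.array(s['tool_pos'])[:2],320],rate=100); env.hold(.3); s=st('up'); print(np.array(s['force'])-F0)
E
```

```text
[531.714 323.    144.   ] 1.7449425827747143 [np.float64(96.24801223479753), np.float64(29.472884463801737), np.float64(96.22838492636723), np.float64(32.024010410340644)]
[531.01  322.433] 0.1741462559798177
at False 19.55 [531.208 322.59  190.554] F [-0.038  0.206  0.082] w 69.8 g 0.0
grip 20.43 [531.05  322.435 190.002] F [0.752 0.791 0.154] w 31.7 g 29.999921321868896
[0.79  0.585 0.072]
up 22.18 [530.991 322.403 319.67 ] F [-0.445 -0.839 -1.542] w 31.6 g 29.999779164791107
[-0.407 -1.044 -1.624]
```

```bash
python3 - <<'E'
from h import *
o=down(2.852-np.pi); P=[531.4,-152.9]
s=env.read_state(); x,y,_=s['tool_pos']
env.move_l([x,y,390],rate=200)
env.move_l([*P,390],o,rate=160)
env.hold(.3); st('above'); cv2.imwrite('pics/s3.png',cv2.resize(viewer.camera('scene')[120:300,160:360],None,fx=3,fy=3,interpolation=cv2.INTER_CUBIC))
h=env.move_l([*P,262],o,rate=70,f_stop=6); s=st(f'down {h}')
if not h:
    h=env.move_l([*P,246],o,rate=15,f_stop=5); s=st(f'seat {h}')
cv2.imwrite('pics/s4.png',cv2.resize(viewer.camera('scene')[120:300,160:360],None,fx=3,fy=3,interpolation=cv2.INTER_CUBIC))
E
```

```text
above 26.09 [ 531.426 -152.813  390.024] F [-0.688 -0.456 -1.9  ] w 32.0 g 29.99976485967636
down False 28.12 [ 531.568 -152.952  262.386] F [-0.453 -0.226 -1.802] w 31.7 g 29.99967634677887
seat True 29.01 [ 531.31  -152.854  247.549] F [-0.534  0.45   5.905] w 31.5 g 30.00090926885605
```

View pics/s4.png

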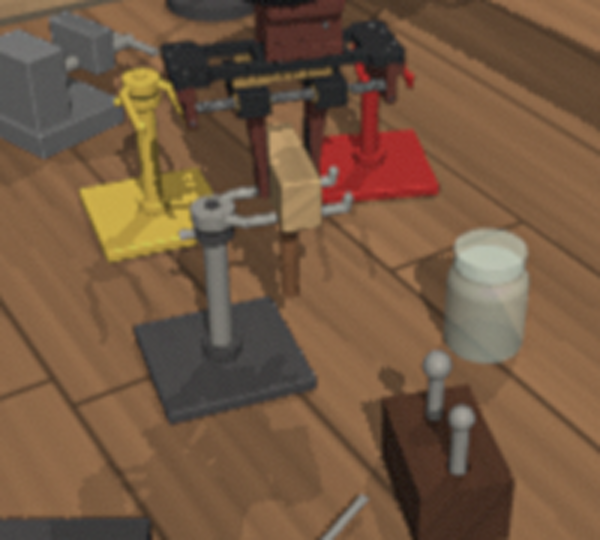

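The scene view shows the handle down between the prongs, with the head (295,190) across both and between hub and tips. Releasing.

```bash
python3 - <<'E'
from h import *
o=down(2.852-np.pi); P=[531.4,-152.9]
env.move_l([*P,248.2],o,rate=10); st('relax')
set_gripper(50); env.hold(.3); st('open')
env.move_l([*P,300],o,rate=60); env.move_l([*P,400],o,rate=200)
x=R.from_quat(o).as_matrix()[:,0]
env.move_l([*(np.array([*P,0])-60*x)[:2],400],o,rate=200); env.hold(.5); st('clear')
w=viewer.camera('wrist'); s=viewer.camera('scene')
c=np.zeros((420,800,3),np.uint8); c[:,:400]=w[:,80:480]; c[:,400:]=cv2.resize(s[140:245,190:290],(400,420),interpolation=cv2.INTER_CUBIC)
cv2.imwrite('pics/f5.png',c)
E
```

```text
relax 29.37 [ 531.42  -152.898  248.174] F [-0.874  0.924  1.95 ] w 31.7 g 30.00029146671295
open 30.18 [ 531.408 -152.883  248.219] F [-0.484 -0.471 -0.515] w 50.0 g 0.0
clear 32.79 [ 514.391 -210.068  400.07 ] F [ 0.315  0.04  -0.844] w 50.1 g 0.0
```

View pics/f5.png

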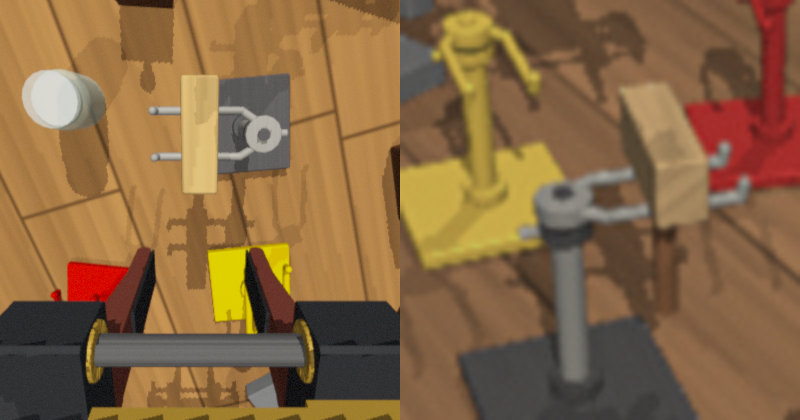

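The mallet hangs level and centred across both prongs, the fork has not moved, and the gripper is clear.

```bash
python3 -c "
from station import workorder
print(workorder.sign_off())"
```

```text
the job is handed in; nothing more can be done
None
```

The fork is turned against its rubber stop, pressed there with about 10 N, and the mallet hangs level on both prongs, released. I handed the job in at about 33 s; sign-off returned no verdict.

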